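# Free the clamp of a loudspeaker panel jig and hold it raised

## Task

Lever the flat cover on the nose of the jig's clamp tongue open with the thin-bladed tool (not with the bare gripper), fold it back well past upright so that it stays open, and lay the tool down on the table clear of the jig. Then pull the spring latch sideways to free the tongue from its ball, lift the nose about 7 cm and finish while still holding the tongue raised in the gripper. Leave the screwdriver and the two black discs between robot and jig where they are.

Things in the scene. Friction and masses are not known exactly. Their poses are not given: they have to be found in the camera images.
- nose (a point): Point in the nose of the clamp tongue, midway between the fins when pinched together, straight above the ball, 54 mm above the table when the tongue is down. Axes at rest: x along the tongue from nose to pivot (away from the robot), y left, z up; they turn with the tongue. The tongue is a grey bar 26 mm wide, top 66 mm above the table, 0.25 to 0.5 kg; it falls back when let go.
- fixed_fin (a point): Middle of the outer face of the fixed upright grip fin on the right of the nose: 18 mm to the right (-y) of the nose point. 30 mm long in x, 24 mm high (12 mm up and down from here). Axes as the nose.
- latch_fin (a point): Middle of the grip face of the latch's upright steel fin on the left of the nose: 31 mm to the left (+y) of the nose point at rest, 18 mm when pulled fully. 30 mm long in x, top 12 mm above here, bottom 26 mm below. Pinch both fins together from above: that pulls the latch right and frees the tongue, and the same pinch lifts it. The shut cover lies over both fins.
- jig: The fixed jig: flat aluminium base 300 x 130 x 14 mm with ball stud, a black panel and the tongue's pivot. Origin on the table under the ball and nose point; the base reaches 55 mm before it (-x) and 245 mm behind it. x along the tongue, away from the robot, y left. Tongue's pivot axis (along y): x = 200 mm, 58 mm above the table; it swings up to 0.8 rad (0.35 lifts the nose 70 mm).
- slot (a point): Middle of the mouth of the pry slot at the front of the tongue's nose, 40 mm before the nose point and 8.5 mm above it (62.5 mm above the table). Same axes as the nose. The slot is 9 mm high (4.5 mm up and down from here) and 14 mm deep towards +x; above it is the front lip of the cover, below it a 34 mm wide shelf of the tongue.
- cover_hinge (a point): Middle of the hinge line of the cover (line along the tongue's y), on the tongue 34 mm behind the nose point and 15 mm above it. The cover is a flat grey plastic plate 74 mm long (from the hinge towards the robot), 84 mm wide, 5 mm thick, its underside 2 mm below the hinge line when shut.
- latch (a joint): Travel of the spring latch in m: 0 at rest (jaw hooked under the collar of the ball stud), 0.013 pulled fully to the right (-y of the nose). The tongue is free beyond about 0.008. The spring pushes back with 2 N at rest to 8.5 N at full travel.
- cover (a joint): Angle of the cover in rad: 0 shut, 1.57 upright, 2.7 folded fully back towards the pivot. The stiff hinge keeps it where it is left; about 1 N at the front lip moves it. Open beyond about 2 it leaves room above the fins for a gripper.
- pry_grip (a point): Middle of the handle of the loose opening tool, half-way up; the tool lies flat on the table on one side of the jig, its place can be swapped with the screwdriver's. x points along the tool to the blade's tip, z up. Handle black plastic 95 mm long, 18 mm wide, 22 mm high; thin steel blade 54 mm long, 14 mm wide, 2 mm thick, level with the middle of the handle (11 mm above the table). About 60 g.
- pry_tip (a point): Middle of the end of the opening tool's blade, 97.5 mm along x from pry_grip.
- pry: The opening tool itself; origin on its underside 22.5 mm ahead of pry_grip along x; same axes.
- driver: Bystander: screwdriver with a round black handle and a thin round shaft, 200 mm long, lying on the table.
- radiator_a: Bystander: black disc 60 mm across, 14 mm high, left of the middle near the robot.
- radiator_b: Bystander: black disc 60 mm across, 14 mm high, right of the middle near the robot.
Not all that is in view belongs to the job. Leave any yellow look-alike of the pry alone.

How it is judged:
By the outcome, as a careful person would: the job done as asked, in the order asked, and still so for the second after the job is handed in, while the arm keeps its last pose, push and grip.
It also fails if it takes over 61 s, if anything falls off the work surface, if the arm or the gripper's body presses on something with over 40 N, if the wrist force passes 120 N, or if a joint passes its speed limit or range.

## Robot

A 6-joint arm with a two-finger parallel gripper is mounted at the origin on the work surface. World frame = base frame: x ahead of the robot, y to its left, z up, the work surface at z = 0. Lengths are in mm, angles in rad, forces in N, time in s.
With the tool pointing down it reaches from about 300 to 950 mm from the base axis. Payload 3.1 kg.
Tool frame: the origin (TCP) lies on the centre line of the jaws, within the pads' length; the fingertips stand 19 mm ahead of it and the grasp point (between the pads) is the TCP; z points along the fingers, y is the line along which they close (so a half turn about z gives the same grasp; the last joint's range is limited). The gripper opens to 85 mm and grips with 20 to 120 N. Pads are 22 mm wide; open, the fingers measure 114 mm over their backs; the gripper's body (76 mm by 85 mm) begins 54 mm behind the grasp point. The pads swing forward as they close: fully open they stand 13 mm farther back than shut.
Start: joints at [1.16, 0.308, 1.634, -0, 1.2, -0.07], TCP at [208.927, 589.052, 250.272] pointing down, gripper open.
Joint ranges: [-3.06, 3.06], [-0.79, 1.96], [0.05, 2.63], [-1.19, 4.34], [0.05, 2.64], [-2.94, 2.94]. Speed limits (rad/s): [2.79, 2.79, 3.14, 3.14, 3.14, 3.14].

## Interface

Orientations are given as a unit quaternion [x, y, z, w].
In Python, from station import r, capture, camera_params gives the robot as it stands.
- The arm moves only by the tool play_rows, never from a script. Its argument "motion" is a list of rows, each an object with "offset": the shift along the tool's x, y, z normalised to -1 to 1, where 1 is 250 mm, a list of three; "spin": the turn about the tool's z normalised to -1 to 1, where 1 is 0.5 rad. A call has 1 to 20 rows; each row is the pose to reach, as a shift and turn from the pose commanded when the call began, along the tool's axes at that moment; what a row does not reach only later rows make up. A row lasts 1/12 s, in which the tool goes at most 41.7 mm and 7.16 degrees, less where a joint would pass 70% of its speed; a pose out of reach is approached as far as the arm can. A call with a number of a shift or a turn outside -1 to 1 is refused whole. A call with a gripper value outside its range is refused whole. "hand" is the gripper command: -1 is fully open, 1 is shut, values between are in proportion, set as the call begins (left out, the last holds). The fingers move at their own pace and stop on an object; the grip force is fixed at half the most. Time passes only in rows, so rows that repeat a pose let the fingers close. It gives the time, the measured TCP pose, the force, the opening and the grip force at its end, in the units of the state.
- r.read_state(): the state, without advancing time (a new reading comes with each control period).
- capture(name): name is "scene" or "top" or "wrist"; returns the picture (420x560x3 uint8, blue, green, red); there is no depth.
- camera_params(name): a dict with "fov_y" (degrees; the focal length in pixels is half the picture's height over the tangent of half this angle, whatever the lens; pixels are square), "cx", "cy" (the principal point, pixels), "eye" and "orientation" of the camera in the world; the wrist camera has in their place "hand_eye" (4x4, takes a point from camera to tool coordinates, whose origin is the TCP and whose axes are the flange's). Camera axes: x right, y down, z forward; pixel columns grow to the right and rows downward; lengths in mm; the calibration is good to about 2 mm. A picture is of the moment at which its call begins: read the wrist's pose just before it. camera_params takes no time and is no camera call.
- r.sign_off(): hands the job in; it is judged then, once.
The state is a dict: "time_s": time; "q": joint angles; "dq": joint speeds; "effort": joint torques, N m; "tool_pos": TCP position; "orientation": TCP orientation; "wrist_force": force on the tool from outside, world axes, zero at the start; "torque": the same for the moment, N m; "grip_width": finger opening in mm; "grasp_force": force on a finger pad.
Only numpy, scipy, OpenCV 4.12 (cv2) and the standard library are available. Lean on these libraries where they do the work, as an engineer would, in place of code of your own. Each camera call takes 0.05 s, during which the arm holds its last target. There are 200 camera calls.

## Working session

There is one attempt and no reset: what is moved stays moved. The work goes in short steps, Python scripts to look and compute and a tool call to move; the robot and the scene stay as the last step left them, time stands still between calls to the robot, and variables do not carry over. Pictures are saved under pics/ and viewed, at most 10 in all, crops included, and the job is handed in when it is done.

Besides the shell and the picture viewer there is one more tool, called after "Emit:" by a JSON object that holds its "api" and its "payload", one argument or row to a line. play_rows: Moves the arm, as the interface text tells. Scaled input: -1 to 1 covers 250 mm each way for a shift and 0.5 rad each way for a turn. Its arguments: {"type":"object","properties":{"motion":{"type":"array","items":{"type":"object","properties":{"offset":{"type":"array","items":{"type":"number","minimum":-1,"maximum":1}},"spin":{"type":"number","minimum":-1,"maximum":1}}}},"hand":{"type":"number"}},"required":["motion"]}

```bash
mkdir -p pics; ls
python3 - <<'E'
from station import r,capture,camera_params
import cv2,numpy as np
print(r.read_state())
for n in("scene","top","wrist"):
    print(n,camera_params(n)); 
a=capture("scene");b=capture("top")
cv2.imwrite("pics/scene0.png",a);cv2.imwrite("pics/top0.png",b)
E
```

```text
pics
{'time_s': 0.0, 'q': array([ 1.16029784e+00,  3.09012348e-01,  1.63519809e+00,  2.95736976e-06,
        1.19969221e+00, -6.96607910e-02]), 'dq': array([-0.00171083,  0.00102757, -0.00116417, -0.00015185, -0.00159816,
       -0.00015167]), 'effort': array([-1.38411207e-03, -4.15261638e+01, -2.76657468e+01, -3.64396310e-04,
        1.05106123e-02, -4.48048894e-06]), 'tool_pos': array([208.61216262, 588.32784919, 249.03695542]), 'orientation': array([ 1.69595560e-01,  9.85513070e-01, -1.12154032e-03, -2.75972394e-04]), 'wrist_force': array([-0.05642034, -0.20062352, -0.38158359]), 'torque': array([-0.02098895,  0.0050858 , -0.04257941]), 'grasp_force': 0.0, 'grip_width': 85.57011896540033}
scene {'fov_y': 49.94243699918432, 'cx': 278.7635747672198, 'cy': 205.33091166264524, 'eye': array([1004.89049499,  274.14833001,  825.16914078]), 'orientation': array([ 0.47623259,  0.82734192, -0.25677465, -0.1509127 ])}
top {'fov_y': 55.86001665647674, 'cx': 277.0482507245743, 'cy': 212.04448013498444, 'eye': array([ 360.19648309,   11.71968296, 1024.75970528]), 'orientation': array([ 0.71788837, -0.68683504,  0.0809248 , -0.07965613])}
wrist {'fov_y': 69.08818031688212, 'cx': 277.82458602320196, 'cy': 213.85226345753122, 'hand_eye': array([[ 4.39129534e-04, -9.52551523e-01, -3.04377075e-01,
         7.89684313e+01],
       [ 9.99999185e-01,  5.33572874e-05,  1.27573212e-03,
        -7.24491517e-01],
       [-1.19895984e-03, -3.04377387e-01,  9.52550770e-01,
        -1.23724606e+02],
       [ 0.00000000e+00,  0.00000000e+00,  0.00000000e+00,
         1.00000000e+00]])}
```

View pics/scene0.png

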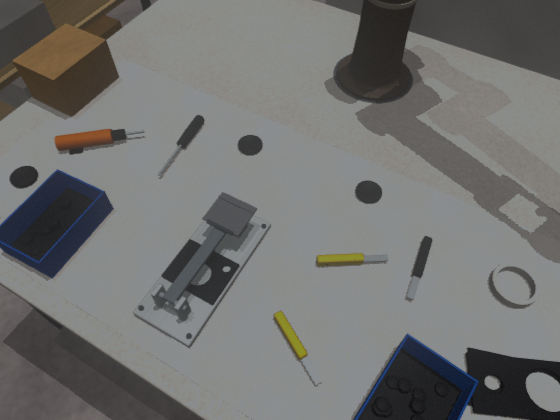

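View pics/top0.png

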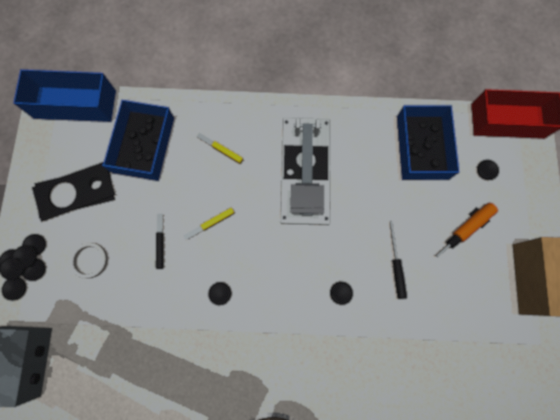

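The scene view shows the jig with its cover near (230,213). The flat-bladed black tool is at (420,268) and the screwdriver at (182,145). In the top view the pry handle runs (160,240)-(160,268) with its blade tip near (161,214), and the jig spans (281-330,118-223). The yellow tools are look-alikes.

```bash
cat > h.py <<'E'
from station import r,capture,camera_params
import cv2,numpy as np
from scipy.spatial.transform import Rotation as R
def cam(n,st=None):
    p=camera_params(n); f=210/np.tan(np.radians(p['fov_y']/2))
    K=np.array([[f,0,p['cx']],[0,f,p['cy']],[0,0,1]])
    if 'eye' in p: return K,R.from_quat(p['orientation']).as_matrix(),np.array(p['eye'])
    st=st or r.read_state(); H=np.array(p['hand_eye']); Rt=R.from_quat(st['orientation']).as_matrix()
    return K,Rt@H[:3,:3],Rt@H[:3,3]+st['tool_pos']
def ray(c,px,z):
    K,Rm,e=c; d=Rm@np.linalg.solve(K,[px[0],px[1],1.]); return e+d*(z-e[2])/d[2]
def proj(c,P):
    K,Rm,e=c; v=K@(Rm.T@(np.asarray(P)-e)); return v[:2]/v[2]
def blobs(m,amin=30):
    cs,_=cv2.findContours(m.astype(np.uint8)*255,cv2.RETR_EXTERNAL,cv2.CHAIN_APPROX_NONE)
    return [(c,cv2.minAreaRect(c)) for c in cs if cv2.contourArea(c)>amin]
E
python3 - <<'E'
from h import *
b=cv2.imread('pics/top0.png');a=cv2.imread('pics/scene0.png')
ct=cam('top');cs=cam('scene')
for n,im,c,roi in(('top',b,ct,(140,205,185,280)),('scene',a,cs,(400,228,440,305))):
    m=np.zeros(im.shape[:2],bool);x0,y0,x1,y1=roi
    m[y0:y1,x0:x1]=(im.max(2)<75)[y0:y1,x0:x1]
    for q,rc in blobs(m): print(n,rc, 'grip',ray(c,rc[0],16)[:2], [ray(c,p,16)[:2].round() for p in cv2.boxPoints(rc)])
print('tip top',ray(ct,(161,214),11),'scene',ray(cs,(410,298),11))
for p in((281,223),(330,223),(330,118),(283,118)): print('jig',ray(ct,p,14).round())
for p in((290,214),(325,214),(323,184),(290,184)): print('cover',ray(ct,p,71).round())
for p in((206,213),(246,234),(256,207),(222,193)): print('cover scene',ray(cs,p,71).round())
for p in((136,312),(189,341),(270,223)): print('jig sc',ray(cs,p,14).round())
E
```

```text
top ((159.5, 250.5), (35.0, 7.0), 90.0) grip [479.70075811 310.28299239] [array([524., 324.]), array([525., 306.]), array([436., 297.]), array([435., 314.])]
scene ((421.63043212890625, 256.7672119140625), (10.039999008178711, 42.31999588012695), 16.260204315185547) grip [482.45698593 311.0132027 ] [array([533., 307.]), array([432., 295.]), array([429., 315.]), array([530., 326.])]
tip top [576.04440982 318.41547246  11.        ] scene [576.05031809 322.70488085  11.        ]
jig [565.   3.  14.]
jig [ 571. -124.   14.]
jig [ 868. -120.   14.]
jig [862.  10.  14.]
cover [578. -17.  71.]
cover [ 581. -104.   71.]
cover [659. -97.  71.]
cover [655. -15.  71.]
cover scene [ 642. -100.   71.]
cover scene [643.  -5.  71.]
cover scene [579. -21.  71.]
cover scene [ 584. -101.   71.]
jig sc [ 863. -113.   14.]
jig sc [857.   6.  14.]
jig sc [566.   4.  14.]
```

```bash
cat >> h.py <<'E'
def go(x,y,z,yaw=None):
    "print normalised offset/spin to reach world TCP x,y,z with tool-x heading (pi+yaw)"
    s=r.read_state(); Rt=R.from_quat(s['orientation']).as_matrix()
    d=Rt.T@(np.array([x,y,z])-s['tool_pos'])
    cur=np.arctan2(-Rt[1,0],-Rt[0,0])
    sp=0 if yaw is None else -(yaw-cur)
    print('t',round(s['time_s'],2),'pos',s['tool_pos'].round(1),'yaw',round(cur,3),'tilt',Rt[:2,2].round(4),'F',s['wrist_force'].round(1),'w',round(s['grip_width'],1),'| off',(d/250).round(4),'spin',round(sp/.5,3))
E
python3 -c "
from h import *
go(350,430,170,.1);go(475,310,150,.1)"
```

```text
t 0.1 pos [208.6 588.4 249.1] yaw -0.341 tilt [-0.0008 -0.002 ] F [-0.1 -0.1  0.2] w 85.5 | off [-0.7447 -0.4074  0.3173] spin -0.882
t 0.1 pos [208.6 588.4 249.1] yaw -0.341 tilt [-0.0008 -0.002 ] F [-0.1 -0.1  0.2] w 85.5 | off [-1.3764 -0.6925  0.3979] spin -0.882
```

Emit:
{"api": "play_rows", "payload": {
  "motion": [
    {"offset":[-0.745,-0.407,0.317],"spin":-0.882},
    {"offset":[-0.745,-0.407,0.317],"spin":-0.882},
    {"offset":[-0.745,-0.407,0.317],"spin":-0.882},
    {"offset":[-0.745,-0.407,0.317],"spin":-0.882},
    {"offset":[-0.745,-0.407,0.317],"spin":-0.882},
    {"offset":[-0.745,-0.407,0.317],"spin":-0.882},
    {"offset":[-0.745,-0.407,0.317],"spin":-0.882}
  ],
  "hand": -1
}}

```text
time_s: 0.68
tool_pos: [351.4, 426.3, 168.1]
orientation: [-0.048, 0.999, -0.003, -0.002]
wrist_force: [-0.9, 0.0, -0.2]
grip_width: 85.3
grasp_force: 0.0
```

```bash
python3 -c "
from h import *
go(475,310,150,.1)"
```

```text
t 0.68 pos [351.4 426.3 168.1] yaw 0.096 tilt [-0.0032 -0.0055] F [-0.9  0.  -0.2] w 85.3 | off [-0.448  -0.5098  0.0735] spin -0.008
```

Emit:
{"api": "play_rows", "payload": {
  "motion": [
    {"offset":[-0.448,-0.51,0.072],"spin":-0.008},
    {"offset":[-0.448,-0.51,0.072],"spin":-0.008},
    {"offset":[-0.448,-0.51,0.072],"spin":-0.008},
    {"offset":[-0.448,-0.51,0.072],"spin":-0.008},
    {"offset":[-0.448,-0.51,0.072],"spin":-0.008},
    {"offset":[-0.448,-0.51,0.072],"spin":-0.008},
    {"offset":[-0.448,-0.51,0.072],"spin":-0.008}
  ]
}}

```text
time_s: 1.27
tool_pos: [474.2, 315.8, 153.0]
orientation: [-0.052, 0.999, 0.0, -0.0]
wrist_force: [0.1, 0.1, -0.6]
grip_width: 85.5
grasp_force: 0.0
```

Run:
```python
from h import *
s=r.read_state();c=cam('wrist',s);im=capture('wrist');cv2.imwrite('pics/w1.png',im)
print(proj(c,(481,310,16)),proj(c,(576,320,11)),s['tool_pos'])
m=(im.max(2)<75)
for q,rc in blobs(m,300): print(np.round(rc[0]),np.round(rc[1]),[ray(c,p,16)[:2].round(1) for p in cv2.boxPoints(rc)], ray(c,rc[0],16)[:2].round(1))
```

```text
[270.37767356 215.94393849] [271.29270824 304.29563099] [474.23160881 315.82333035 152.9859028 ]
[280. 344.] [149. 559.] [array([561.3,  59.3]), array([506.7, 589.5]), array([690.6, 662.4]), array([755.1,  26.9])] [620. 333.]
[274. 213.] [103.  21.] [array([433.6, 299. ]), array([431.5, 316.9]), array([528. , 329.3]), array([530.5, 309.4])] [478.3 313.4]
[494. 206.] [43. 85.] [array([480.6, 480.7]), array([410.5, 495.1]), array([423.9, 533.2]), array([496.6, 521.7])] [451.4 507.7]
[441. 184.] [31. 93.] [array([470.7, 432.4]), array([395.9, 449.5]), array([404.3, 475.6]), array([481. , 460.5])] [436.3 454.7]
[88. 73.] [89. 71.] [array([376.7, 114.2]), array([339.7, 157.6]), array([380.4, 200.3]), array([421.6, 156.1])] [378.5 156.9]
```

View pics/w1.png

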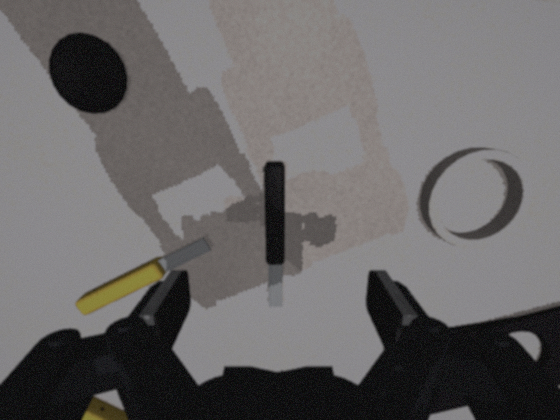

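The wrist view shows the pry handle centred at (275,213) and its blade tip at (275,306), between the jaws. There is room for the fingers on both sides.

```bash
python3 -c "
from h import *
c=cam('wrist');print(ray(c,(275,306),11),ray(c,(209,240),11))
go(470,312,60,.112);go(470,312,22,.112)"
```

```text
[577.11741482 324.52279465  11.        ] [511.84667092 255.45063226  11.        ]
t 1.32 pos [473.7 316.3 153. ] yaw 0.105 tilt [-0.0009  0.0005] F [ 0.4 -0.6 -0.8] w 85.5 | off [ 0.0163 -0.0157  0.3721] spin -0.015
t 1.32 pos [473.7 316.3 153. ] yaw 0.105 tilt [-0.0009  0.0005] F [ 0.4 -0.6 -0.8] w 85.5 | off [ 0.0161 -0.0158  0.5241] spin -0.015
```

Emit:
{"api": "play_rows", "payload": {
  "motion": [
    {"offset":[0.016,-0.016,0.15],"spin":-0.015},
    {"offset":[0.016,-0.016,0.3],"spin":-0.015},
    {"offset":[0.016,-0.016,0.4],"spin":-0.015},
    {"offset":[0.016,-0.016,0.46],"spin":-0.015},
    {"offset":[0.016,-0.016,0.5],"spin":-0.015},
    {"offset":[0.016,-0.016,0.52],"spin":-0.015},
    {"offset":[0.016,-0.016,0.52],"spin":-0.015},
    {"offset":[0.016,-0.016,0.52],"spin":-0.015}
  ]
}}

```text
time_s: 1.98
tool_pos: [471.4, 312.0, 23.9]
orientation: [-0.056, 0.998, 0.0, 0.001]
wrist_force: [0.0, 0.9, 0.2]
grip_width: 85.3
grasp_force: 0.0
```

Emit:
{"api": "play_rows", "payload": {
  "motion": [
    {"offset":[0,0,0]},
    {"offset":[0,0,0]},
    {"offset":[0,0,0]},
    {"offset":[0,0,0]},
    {"offset":[0,0,0]},
    {"offset":[0,0,0]},
    {"offset":[0,0,0]},
    {"offset":[0,0,0]},
    {"offset":[0,0,0]},
    {"offset":[0,0,0]}
  ],
  "hand": 1
}}

```text
$.motion[0]: bad value
```

```bash
python3 -c "
from h import *
go(470,312,120);go(500,-30,140,.025)"
```

```text
t 1.98 pos [471.4 312.   23.9] yaw 0.113 tilt [0.0014 0.0009] F [0.  0.9 0.2] w 85.3 | off [ 0.0051  0.001  -0.3843] spin 0.0
t 1.98 pos [471.4 312.   23.9] yaw 0.113 tilt [0.0014 0.0009] F [0.  0.9 0.2] w 85.3 | off [ 0.0398 -1.3717 -0.4654] spin 0.176
```

Emit:
{"api": "play_rows", "payload": {
  "motion": [
    {"offset":[0,0,0],"spin":0},
    {"offset":[0,0,0],"spin":0},
    {"offset":[0,0,0],"spin":0},
    {"offset":[0,0,0],"spin":0},
    {"offset":[0,0,0],"spin":0},
    {"offset":[0,0,0],"spin":0},
    {"offset":[0,0,0],"spin":0},
    {"offset":[0,0,0],"spin":0},
    {"offset":[0,0,0],"spin":0},
    {"offset":[0,0,0],"spin":0}
  ],
  "hand": 1
}}

```text
time_s: 2.82
tool_pos: [471.7, 311.1, 23.6]
orientation: [-0.056, 0.998, 0.0, 0.001]
wrist_force: [-0.2, -0.2, 5.4]
grip_width: 16.6
grasp_force: 60.8
```

```bash
python3 -c "
from h import *
go(470,312,120);go(460,100,140,.06)"
```

```text
t 2.82 pos [471.7 311.1  23.6] yaw 0.112 tilt [0.0011 0.0005] F [-0.2 -0.2  5.4] w 16.6 | off [ 0.006   0.0045 -0.3855] spin 0.0
t 2.82 pos [471.7 311.1  23.6] yaw 0.112 tilt [0.0011 0.0005] F [-0.2 -0.2  5.4] w 16.6 | off [ 0.1402 -0.8337 -0.466 ] spin 0.103
```

Emit:
{"api": "play_rows", "payload": {
  "motion": [
    {"offset":[0,0,-0.12],"spin":0},
    {"offset":[0,0,-0.25],"spin":0},
    {"offset":[0.02,-0.1,-0.38],"spin":0.0},
    {"offset":[0.05,-0.24,-0.46],"spin":0.03},
    {"offset":[0.08,-0.4,-0.46],"spin":0.06},
    {"offset":[0.11,-0.56,-0.46],"spin":0.1},
    {"offset":[0.14,-0.7,-0.46],"spin":0.1},
    {"offset":[0.14,-0.83,-0.46],"spin":0.1},
    {"offset":[0.14,-0.83,-0.46],"spin":0.1}
  ]
}}

```text
time_s: 3.57
tool_pos: [458.4, 96.1, 137.3]
orientation: [-0.029, 1.0, -0.001, -0.001]
wrist_force: [0.5, 0.1, -0.6]
grip_width: 16.6
grasp_force: 60.1
```

```bash
python3 -c "
from h import *
go(470,-59,130,.02)"
```

```text
t 3.57 pos [458.4  96.1 137.3] yaw 0.057 tilt [-0.0019 -0.0025] F [ 0.5  0.1 -0.6] w 16.6 | off [-0.011  -0.6221  0.0305] spin 0.075
```

Emit:
{"api": "play_rows", "payload": {
  "motion": [
    {"offset":[0.02,-0.15,0.03],"spin":0.02},
    {"offset":[0.03,-0.31,0.03],"spin":0.04},
    {"offset":[0.05,-0.47,0.03],"spin":0.075},
    {"offset":[0.065,-0.62,0.03],"spin":0.075},
    {"offset":[0.065,-0.62,0.03],"spin":0.075},
    {"offset":[0.065,-0.62,0.03],"spin":0.075},
    {"offset":[0.065,-0.62,0.03],"spin":0.075}
  ]
}}

```text
time_s: 4.15
tool_pos: [452.3, -54.5, 130.0]
orientation: [-0.012, 1.0, 0.0, -0.001]
wrist_force: [-0.1, 0.5, -0.7]
grip_width: 16.6
grasp_force: 60.1
```

Run:
```python
from h import *
s=r.read_state();c=cam('wrist',s);im=capture('wrist');cv2.imwrite('pics/w2.png',im)
go(450,-59,130,.02); print(proj(c,s['tool_pos']+[106,0,-12]))
b=capture('top');cv2.imwrite('pics/t2.png',cv2.resize(b[100:260,250:360],None,fx=3.6,fy=3.6,interpolation=cv2.INTER_CUBIC))
```

```text
t 4.2 pos [452.3 -53.9 130. ] yaw 0.025 tilt [-0.0012  0.0008] F [ 0.   0.  -0.7] w 16.9 | off [ 0.0099 -0.02    0.0001] spin 0.009
[273.94349427 435.80052733]
```

View pics/w2.png

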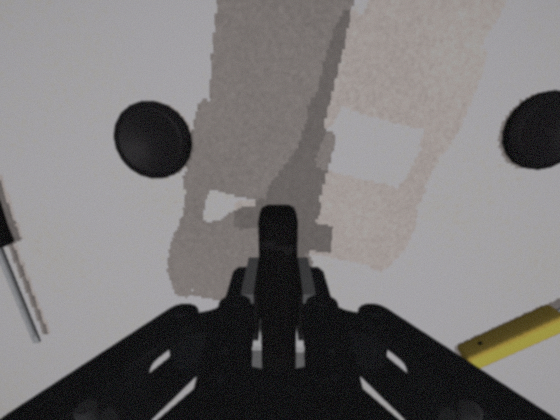

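View pics/t2.png

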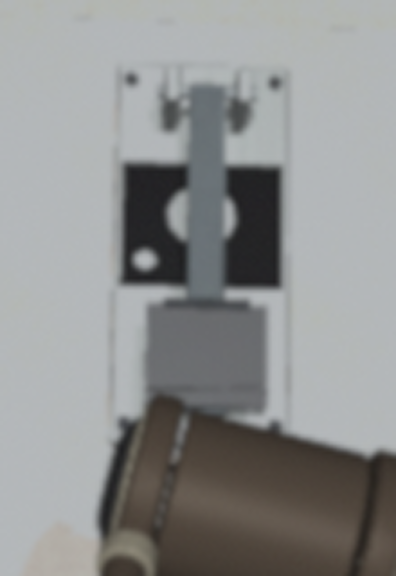

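The wrist view shows the handle firmly in the jaws with its rear end at (278,215). The blade is hidden behind the gripper. The top crop shows the shut cover at about (147-266, 305-412) and the tongue centred at column 207.

Run:
```python
from h import *
for n,f,roi in(('top','top0',(284,176,332,220)),('scene','scene0',(200,190,262,240))):
    im=cv2.imread(f'pics/{f}.png');c=cam(n);x0,y0,x1,y1=roi
    big=cv2.resize(im[y0:y1,x0:x1],None,fx=4,fy=4,interpolation=cv2.INTER_CUBIC).max(2)
    m=(big<125)&(big>55)
    m=cv2.morphologyEx(m.astype(np.uint8),cv2.MORPH_OPEN,np.ones((45,45)))
    for q,rc in blobs(m,2000):
        w=np.array([ray(c,((p[0][0]-1.5)/4+x0,(p[0][1]-1.5)/4+y0),72)[:2] for p in q],np.float32)
        a=cv2.minAreaRect(w);print(n,a,cv2.boxPoints(a).round(1).tolist())
s=cv2.imread('pics/scene0.png')
cv2.imwrite('pics/z.png',cv2.resize(s[185:245,195:275],None,fx=7,fy=7,interpolation=cv2.INTER_CUBIC))
```

```text
top ((619.1375122070312, -57.185726165771484), (86.46158599853516, 82.24610137939453), 0.9845086932182312) [[575.2000122070312, -16.799999237060547], [576.5999755859375, -99.0], [663.0999755859375, -97.5999984741211], [661.7000122070312, -15.300000190734863]]
scene ((625.6622924804688, -55.79663848876953), (106.02191162109375, 92.68002319335938), 30.22954559326172) [[556.5, -42.400001525878906], [603.2000122070312, -122.5], [694.7999877929688, -69.0999984741211], [648.0999755859375, 10.899999618530273]]
```

View pics/z.png

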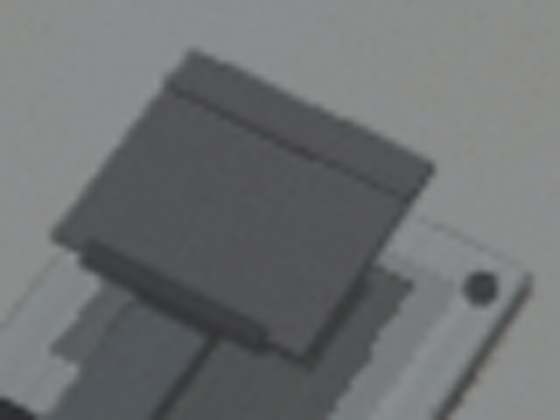

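The zoomed scene view shows the cover's top corners at (193,52), (433,165), (58,238) and (305,358). A crease runs near the front lip.

Run:
```python
from h import *
c=cam('scene');t=cam('top')
A=np.array([ray(c,((u-3)/7+195,(v-3)/7+185),72)[:2] for u,v in((193,52),(433,165),(305,355),(58,236))]);print(A.round(1))
B=np.array([ray(t,((u-1.3)/3.6+250,(v-1.3)/3.6+100),72)[:2] for u,v in((266,411),(147,411),(147,306),(266,306))]);print(B.round(1))
for X in(A,B):
    print(X.mean(0),np.arctan2(*(X[3]+X[2]-X[0]-X[1])[::-1]),np.arctan2(-(X[1]-X[0])[0],(X[1]-X[0])[1]), np.linalg.norm(X[3]-X[0]),np.linalg.norm(X[1]-X[0]))
# corner of base
print(ray(c,((530-3)/7+195,(280-3)/7+185),14))
for u,v in((118,68),(290,68)): print(ray(t,((u-1.3)/3.6+250,(v-1.3)/3.6+100),14))
```

```text
[[ 582.4 -101.4]
 [ 581.   -18.8]
 [ 653.2  -16. ]
 [ 655.5  -98. ]]
[[ 581.5 -100. ]
 [ 577.9  -18.4]
 [ 652.9  -15.7]
 [ 656.7  -98.7]]
[618.02922629 -58.5281001 ] 0.04289116215363965 0.01595646317890451 73.22215686217558 82.58436566217605
[617.24204461 -58.19976289] 0.02636594435197817 0.04496755395215459 75.13159942745719 81.61465569744986
[569.54064274   6.23709432  14.        ]
[860.66829889  11.73211872  14.        ]
[ 866.86543277 -120.64478447   14.        ]
```

```bash
python3 -c "
from h import *
go(452,-62,75.3,.022)"
```

```text
t 4.25 pos [452.4 -53.6 130.1] yaw 0.026 tilt [-0.001   0.0006] F [-0.4  0.6  0.5] w 16.6 | off [ 0.0024 -0.0336  0.2192] spin 0.008
```

Emit:
{"api": "play_rows", "payload": {
  "motion": [
    {"offset":[0.002,-0.033,0.1],"spin":0.008},
    {"offset":[0.002,-0.033,0.219],"spin":0.008},
    {"offset":[0.002,-0.033,0.219],"spin":0.008},
    {"offset":[0.002,-0.033,0.219],"spin":0.008},
    {"offset":[0.002,-0.033,0.219],"spin":0.008},
    {"offset":[0.002,-0.033,0.219],"spin":0.008},
    {"offset":[0.002,-0.033,0.219],"spin":0.008}
  ]
}}

```text
time_s: 4.83
tool_pos: [454.0, -63.1, 77.4]
orientation: [-0.011, 1.0, -0.0, 0.002]
wrist_force: [-0.2, -0.7, -0.6]
grip_width: 16.3
grasp_force: 60.1
```

Run:
```python
from h import *
s=capture('scene')
cv2.imwrite('pics/s3.png',cv2.resize(s[150:240,190:310],None,fx=6,fy=6,interpolation=cv2.INTER_CUBIC))
go(452,-62,75.3,.022)
```

```text
t 4.88 pos [453.8 -63.2  77.3] yaw 0.021 tilt [ 0.003  -0.0007] F [-0.2  0.3 -0.3] w 16.6 | off [0.0071 0.005  0.0078] spin -0.002
```

View pics/s3.png

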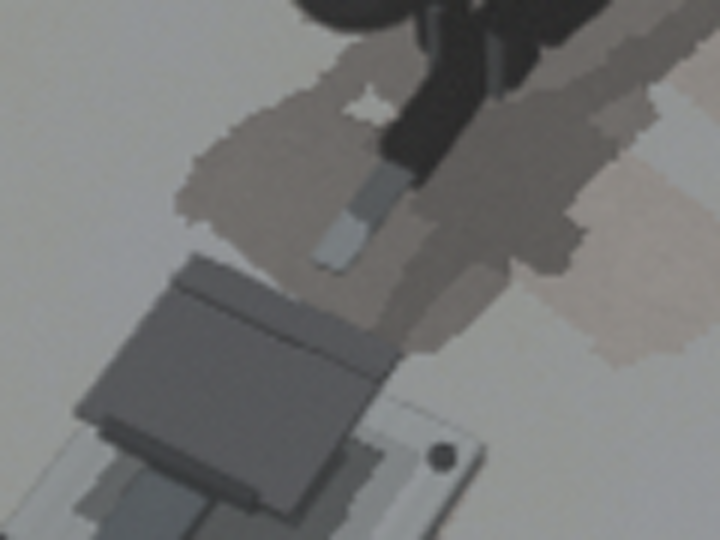

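The tip end is at zoom (330,265), about 25 mm ahead of the lip and near its middle. The lip runs (195,255)-(400,357).

Run:
```python
from h import *
c=cam('scene'); f=lambda u,v,z: ray(c,((u-2.5)/6+190,(v-2.5)/6+150),z)
print(f(330,265,64.7),f(314,260,64.7),f(346,270,64.7),f(400,163,64.7),'lip',f(195,255,72),f(401,356,72))
go(474.7,-61.3,75.1,.022); go(489,-61,75.1,.022)
```

```text
[558.44683415 -62.06594726  64.7       ] [559.43567262 -68.03356752  64.7       ] [557.46048891 -56.11337364  64.7       ] [507.79407691 -64.74458267  64.7       ] lip [ 582.606031   -101.35977563   72.        ] [582.67044678 -17.82771654  72.        ]
t 4.88 pos [453.8 -63.2  77.3] yaw 0.021 tilt [ 0.003  -0.0007] F [-0.2  0.3 -0.3] w 16.6 | off [-0.0837  0.006   0.0089] spin -0.002
t 4.88 pos [453.8 -63.2  77.3] yaw 0.021 tilt [ 0.003  -0.0007] F [-0.2  0.3 -0.3] w 16.6 | off [-0.141  0.006  0.009] spin -0.002
```

Emit:
{"api": "play_rows", "payload": {
  "motion": [
    {"offset":[-0.04,0.009,0.009],"spin":-0.002},
    {"offset":[-0.07,0.009,0.009],"spin":-0.002},
    {"offset":[-0.07,0.009,0.009],"spin":-0.002},
    {"offset":[-0.07,0.009,0.009],"spin":-0.002},
    {"offset":[-0.07,0.009,0.009],"spin":-0.002}
  ]
}}

```text
time_s: 5.3
tool_pos: [470.0, -60.6, 73.5]
orientation: [-0.011, 1.0, 0.0, -0.0]
wrist_force: [-0.4, 0.9, -0.3]
grip_width: 16.5
grasp_force: 60.1
```

```bash
python3 -c "
from h import *
go(487.5,-61,75.1,.022)"
```

```text
t 5.3 pos [470.  -60.6  73.5] yaw 0.021 tilt [-0.0004  0.    ] F [-0.4  0.9 -0.3] w 16.5 | off [-0.07   -0.003  -0.0066] spin -0.001
```

Emit:
{"api": "play_rows", "payload": {
  "motion": [
    {"offset":[0,0,-0.006],"spin":0},
    {"offset":[-0.02,0,-0.006],"spin":0},
    {"offset":[-0.035,0,-0.006],"spin":0},
    {"offset":[-0.05,0,-0.006],"spin":0},
    {"offset":[-0.07,0,-0.006],"spin":0},
    {"offset":[-0.07,0,-0.006],"spin":0},
    {"offset":[-0.07,0,-0.006],"spin":0}
  ]
}}

```text
time_s: 5.88
tool_pos: [487.8, -60.3, 75.0]
orientation: [-0.011, 1.0, -0.0, 0.0]
wrist_force: [-0.7, -0.1, -0.2]
grip_width: 16.9
grasp_force: 60.1
```

Run:
```python
from h import *
go(487.5,-61,75.1,.022)
s=capture('scene')
cv2.imwrite('pics/s4.png',cv2.resize(s[150:240,190:310],None,fx=6,fy=6,interpolation=cv2.INTER_CUBIC))
```

```text
t 5.88 pos [487.8 -60.3  75. ] yaw 0.021 tilt [ 0.0001 -0.    ] F [-0.7 -0.1 -0.2] w 16.9 | off [ 0.0012 -0.0029 -0.0004] spin -0.001
```

View pics/s4.png

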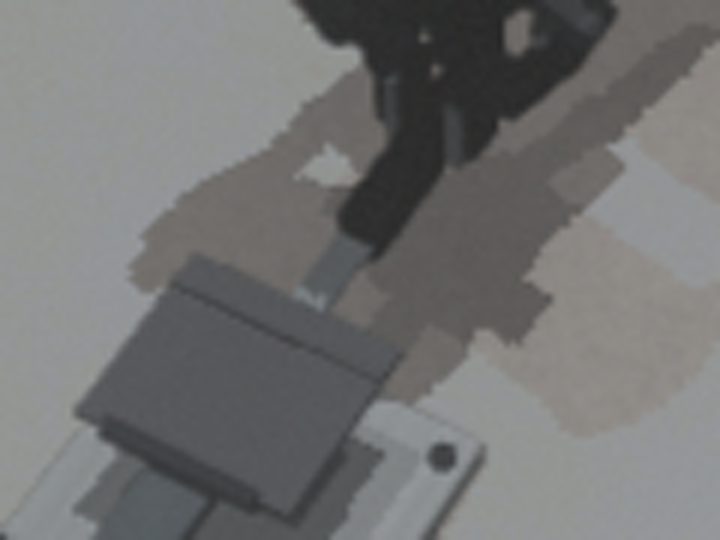

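The blade is now under the middle of the lip at zoom (315,298), with no contact force. I'll lever it up along the hinge arc.

```bash
cat > arc.py <<'E'
from h import *
import sys
s=r.read_state(); hx=np.array([655.3,-57.5]); 
e=np.array([np.cos(.021),np.sin(.021)])
X0=(s['tool_pos'][:2]-hx)@e+104.6; Z0=s['tool_pos'][2]-12.6-69
a,b,n=float(sys.argv[1]),float(sys.argv[2]),int(sys.argv[3]); print('tip',X0,Z0,s['wrist_force'])
for t in np.linspace(a,b,n):
    d=np.interp(t,[0,1.2,2.6],[61,56,46]); k=3.
    X=-d*np.cos(t)-k*np.sin(t); Z=d*np.sin(t)-k*np.cos(t)
    print(round(t,2),[round(-(X-X0)/250,3),0,round(-(Z-Z0)/250,3)])
E
python3 arc.py 0.06 1.3 14
```

```text
tip -63.2386025978515 -6.679526035989305 [-0.11256445  0.51953931 -0.06939139]
0.06 [np.float64(-0.01), 0, np.float64(-0.029)]
0.16 [np.float64(-0.013), 0, np.float64(-0.052)]
0.25 [np.float64(-0.018), 0, np.float64(-0.075)]
0.35 [np.float64(-0.025), 0, np.float64(-0.096)]
0.44 [np.float64(-0.034), 0, np.float64(-0.117)]
0.54 [np.float64(-0.045), 0, np.float64(-0.137)]
0.63 [np.float64(-0.058), 0, np.float64(-0.155)]
0.73 [np.float64(-0.072), 0, np.float64(-0.172)]
0.82 [np.float64(-0.088), 0, np.float64(-0.187)]
0.92 [np.float64(-0.105), 0, np.float64(-0.201)]
1.01 [np.float64(-0.123), 0, np.float64(-0.213)]
1.11 [np.float64(-0.142), 0, np.float64(-0.223)]
1.2 [np.float64(-0.162), 0, np.float64(-0.231)]
1.3 [np.float64(-0.182), 0, np.float64(-0.237)]
```

Emit:
{"api": "play_rows", "payload": {
  "motion": [
    {"offset":[0,0,-0.015],"spin":0},
    {"offset":[0,0,-0.03],"spin":0},
    {"offset":[-0.005,0,-0.052],"spin":0},
    {"offset":[-0.013,0,-0.075],"spin":0},
    {"offset":[-0.023,0,-0.096],"spin":0},
    {"offset":[-0.034,0,-0.117],"spin":0},
    {"offset":[-0.045,0,-0.137],"spin":0},
    {"offset":[-0.058,0,-0.155],"spin":0},
    {"offset":[-0.072,0,-0.172],"spin":0},
    {"offset":[-0.088,0,-0.187],"spin":0},
    {"offset":[-0.105,0,-0.201],"spin":0},
    {"offset":[-0.123,0,-0.213],"spin":0},
    {"offset":[-0.142,0,-0.223],"spin":0},
    {"offset":[-0.162,0,-0.231],"spin":0},
    {"offset":[-0.182,0,-0.237],"spin":0},
    {"offset":[-0.182,0,-0.237],"spin":0},
    {"offset":[-0.182,0,-0.237],"spin":0},
    {"offset":[-0.182,0,-0.237],"spin":0}
  ]
}}

```text
time_s: 7.43
tool_pos: [533.1, -59.3, 134.2]
orientation: [-0.011, 1.0, -0.0, 0.0]
wrist_force: [-0.6, -0.0, -1.2]
grip_width: 16.9
grasp_force: 60.1
```

```bash
python3 - <<'E'
from h import *
s=capture('scene')
cv2.imwrite('pics/s5.png',cv2.resize(s[110:320,140:360],None,fx=2.7,fy=2.7,interpolation=cv2.INTER_CUBIC))
E
python3 arc.py 1.3 2.6 14
```

```text
tip -17.850535487257645 52.52066983594199 [-0.44406337  1.12301878 -0.41414401]
1.3 [np.float64(-0.001), 0, np.float64(0.0)]
1.4 [np.float64(-0.022), 0, np.float64(-0.003)]
1.5 [np.float64(-0.044), 0, np.float64(-0.004)]
1.6 [np.float64(-0.066), 0, np.float64(-0.003)]
1.7 [np.float64(-0.087), 0, np.float64(0.001)]
1.8 [np.float64(-0.107), 0, np.float64(0.006)]
1.9 [np.float64(-0.126), 0, np.float64(0.013)]
2.0 [np.float64(-0.144), 0, np.float64(0.022)]
2.1 [np.float64(-0.161), 0, np.float64(0.033)]
2.2 [np.float64(-0.177), 0, np.float64(0.045)]
2.3 [np.float64(-0.191), 0, np.float64(0.058)]
2.4 [np.float64(-0.203), 0, np.float64(0.073)]
2.5 [np.float64(-0.214), 0, np.float64(0.089)]
2.6 [np.float64(-0.223), 0, np.float64(0.105)]
```

View pics/s5.png

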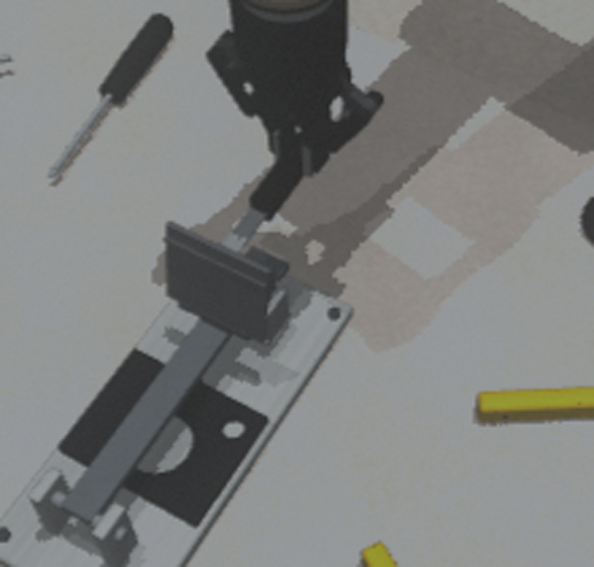

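The cover stands nearly upright at (225,280) with the blade behind it, so I'll keep folding.

Emit:
{"api": "play_rows", "payload": {
  "motion": [
    {"offset":[-0.022,0,-0.003],"spin":0},
    {"offset":[-0.044,0,-0.004],"spin":0},
    {"offset":[-0.066,0,-0.003],"spin":0},
    {"offset":[-0.087,0,0.001],"spin":0},
    {"offset":[-0.107,0,0.006],"spin":0},
    {"offset":[-0.126,0,0.013],"spin":0},
    {"offset":[-0.144,0,0.022],"spin":0},
    {"offset":[-0.161,0,0.033],"spin":0},
    {"offset":[-0.177,0,0.045],"spin":0},
    {"offset":[-0.191,0,0.058],"spin":0},
    {"offset":[-0.203,0,0.073],"spin":0},
    {"offset":[-0.214,0,0.089],"spin":0},
    {"offset":[-0.22,0,0.1],"spin":0},
    {"offset":[-0.22,0,0.1],"spin":0},
    {"offset":[-0.22,0,0.1],"spin":0},
    {"offset":[-0.22,0,0.1],"spin":0}
  ]
}}

```text
time_s: 8.82
tool_pos: [587.6, -58.1, 109.1]
orientation: [-0.011, 1.0, 0.0, -0.0]
wrist_force: [0.2, 0.2, -1.9]
grip_width: 16.6
grasp_force: 60.1
```

```bash
python3 arc.py 2.5 2.6 2
```

```text
tip 36.91130024325594 27.48679674405787 [ 0.24179778  0.2286972  -1.85826492]
2.5 [np.float64(0.005), 0, np.float64(-0.011)]
2.6 [np.float64(-0.004), 0, np.float64(0.005)]
```

Emit:
{"api": "play_rows", "payload": {
  "motion": [
    {"offset":[0.02,0,-0.04],"spin":0},
    {"offset":[0.1,0,-0.12],"spin":0},
    {"offset":[0.22,0,-0.15],"spin":0},
    {"offset":[0.35,0.03,-0.15],"spin":0},
    {"offset":[0.48,0.15,-0.15],"spin":0},
    {"offset":[0.5,0.3,-0.15],"spin":0},
    {"offset":[0.5,0.46,-0.15],"spin":0},
    {"offset":[0.5,0.62,-0.15],"spin":0},
    {"offset":[0.5,0.78,-0.15],"spin":-0.05},
    {"offset":[0.5,0.9,-0.15],"spin":-0.1},
    {"offset":[0.5,0.9,-0.15],"spin":-0.1},
    {"offset":[0.5,0.9,-0.15],"spin":-0.1},
    {"offset":[0.5,0.9,-0.15],"spin":-0.1}
  ]
}}

```text
time_s: 9.9
tool_pos: [457.9, 163.9, 147.3]
orientation: [-0.036, 0.999, -0.0, 0.0]
wrist_force: [-0.4, -0.7, -0.4]
grip_width: 16.6
grasp_force: 60.1
```

Run:
```python
from h import *
go(471.7,312,80,.112);go(471.7,312,24.2,.112)
s=capture('scene');t=capture('top')
cv2.imwrite('pics/s6.png',s);cv2.imwrite('pics/t6.png',t)
# expected cover corners at 2.55 and shut
c=cam('scene');e=np.array([np.cos(.021),np.sin(.021),0]);l=np.array([-e[1],e[0],0]);h=np.array([655.3,-57.5,69])
for th in(2.0,2.3,2.55):
    print(th,[proj(c,h+74*(-np.cos(th)*e+[0,0,np.sin(th)])+k*l).round() for k in(-42,42)])
```

```text
t 9.9 pos [457.9 163.9 147.3] yaw 0.072 tilt [ 0.0003 -0.0005] F [-0.4 -0.7 -0.4] w 16.6 | off [-0.0976  0.5871  0.2689] spin -0.08
t 9.9 pos [457.9 163.9 147.3] yaw 0.072 tilt [ 0.0003 -0.0005] F [-0.4 -0.7 -0.4] w 16.6 | off [-0.0975  0.5872  0.4921] spin -0.08
2.0 [array([188., 211.]), array([226., 230.])]
2.3 [array([183., 222.]), array([221., 242.])]
2.55 [array([180., 231.]), array([219., 251.])]
```

Emit:
{"api": "play_rows", "payload": {
  "motion": [
    {"offset":[-0.03,0.15,0],"spin":-0.02},
    {"offset":[-0.06,0.3,0.05],"spin":-0.04},
    {"offset":[-0.08,0.45,0.12],"spin":-0.06},
    {"offset":[-0.098,0.587,0.25],"spin":-0.08},
    {"offset":[-0.098,0.587,0.38],"spin":-0.08},
    {"offset":[-0.098,0.587,0.44],"spin":-0.08},
    {"offset":[-0.098,0.587,0.47],"spin":-0.08},
    {"offset":[-0.098,0.587,0.485],"spin":-0.08},
    {"offset":[-0.098,0.587,0.485],"spin":-0.08},
    {"offset":[-0.098,0.587,0.485],"spin":-0.08},
    {"offset":[-0.098,0.587,0.485],"spin":-0.08}
  ]
}}

```text
time_s: 10.92
tool_pos: [473.8, 312.4, 27.3]
orientation: [-0.055, 0.998, 0.001, 0.002]
wrist_force: [-0.0, -0.1, -1.1]
grip_width: 16.4
grasp_force: 60.1
```

```bash
python3 -c "
from h import *
go(471.7,312,23.9,.112)"
```

```text
t 10.92 pos [473.8 312.4  27.3] yaw 0.11 tilt [0.003  0.0016] F [-0.  -0.1 -1.1] w 16.4 | off [ 0.0086 -0.0006  0.0136] spin -0.004
```

Emit:
{"api": "play_rows", "payload": {
  "motion": [
    {"offset":[0,0,0.006],"spin":0},
    {"offset":[0,0,0.011],"spin":0},
    {"offset":[0,0,0.011],"spin":0},
    {"offset":[0,0,0.011],"spin":0}
  ]
}}

```text
time_s: 11.25
tool_pos: [472.9, 312.5, 23.6]
orientation: [-0.056, 0.998, 0.0, 0.001]
wrist_force: [0.8, -0.6, 2.9]
grip_width: 16.2
grasp_force: 60.5
```

Emit:
{"api": "play_rows", "payload": {
  "motion": [
    {"offset":[0,0,0],"spin":0},
    {"offset":[0,0,0],"spin":0},
    {"offset":[0,0,0],"spin":0},
    {"offset":[0,0,0],"spin":0},
    {"offset":[0,0,0],"spin":0},
    {"offset":[0,0,0],"spin":0},
    {"offset":[0,0,0],"spin":0},
    {"offset":[0,0,0],"spin":0},
    {"offset":[0,0,0],"spin":0}
  ],
  "hand": -1
}}

```text
time_s: 12.0
tool_pos: [472.2, 312.3, 22.8]
orientation: [-0.056, 0.998, -0.0, -0.0]
wrist_force: [0.6, -0.8, 0.9]
grip_width: 85.5
grasp_force: 0.0
```

Emit:
{"api": "play_rows", "payload": {
  "motion": [
    {"offset":[0,0,-0.1],"spin":0},
    {"offset":[0,0,-0.25],"spin":0},
    {"offset":[0,0,-0.4],"spin":0},
    {"offset":[-0.06,-0.12,-0.5],"spin":0.03},
    {"offset":[-0.1,-0.25,-0.56],"spin":0.06},
    {"offset":[-0.15,-0.4,-0.56],"spin":0.1},
    {"offset":[-0.2,-0.55,-0.56],"spin":0.14},
    {"offset":[-0.25,-0.7,-0.56],"spin":0.18},
    {"offset":[-0.3,-0.85,-0.56],"spin":0.18},
    {"offset":[-0.3,-0.98,-0.56],"spin":0.18},
    {"offset":[-0.3,-0.98,-0.56],"spin":0.18},
    {"offset":[-0.3,-0.98,-0.56],"spin":0.18},
    {"offset":[-0.3,-0.98,-0.56],"spin":0.18},
    {"offset":[-0.3,-0.98,-0.56],"spin":0.18}
  ]
}}

```text
time_s: 13.17
tool_pos: [573.4, 78.3, 162.6]
orientation: [-0.011, 1.0, 0.0, -0.0]
wrist_force: [-0.7, 0.1, 0.6]
grip_width: 85.2
grasp_force: 0.0
```

```bash
python3 -c "
from h import *
go(560,-60,180,.021);go(610,-50,180,.021)"
```

```text
t 13.17 pos [573.4  78.3 162.6] yaw 0.022 tilt [-0.0005  0.0004] F [-0.7  0.1  0.6] w 85.2 | off [ 0.0659 -0.5517 -0.0697] spin 0.003
t 13.17 pos [573.4  78.3 162.6] yaw 0.022 tilt [-0.0005  0.0004] F [-0.7  0.1  0.6] w 85.2 | off [-0.1349 -0.5162 -0.0698] spin 0.003
```

Emit:
{"api": "play_rows", "payload": {
  "motion": [
    {"offset":[-0.01,-0.15,-0.05],"spin":0.003},
    {"offset":[-0.03,-0.3,-0.07],"spin":0.003},
    {"offset":[-0.04,-0.45,-0.07],"spin":0.003},
    {"offset":[-0.04,-0.54,-0.07],"spin":0.003},
    {"offset":[-0.04,-0.54,-0.07],"spin":0.003},
    {"offset":[-0.04,-0.54,-0.07],"spin":0.003},
    {"offset":[-0.04,-0.54,-0.07],"spin":0.003},
    {"offset":[-0.04,-0.54,-0.07],"spin":0.003}
  ]
}}

```text
time_s: 13.83
tool_pos: [586.4, -55.6, 180.0]
orientation: [-0.011, 1.0, 0.0, -0.0]
wrist_force: [0.1, -0.3, 0.1]
grip_width: 85.6
grasp_force: 0.0
```

Run:
```python
from h import *
st=r.read_state();w=capture('wrist');s=cv2.imread('pics/s6.png')
t=capture('top')
np.save('st7.npy',np.r_[st['tool_pos'],st['orientation']]);cv2.imwrite('pics/w7.png',w)
a=cv2.resize(s[160:280,150:290],None,fx=2.3,fy=2.3,interpolation=cv2.INTER_CUBIC)
b=cv2.resize(t[190:280,130:190],None,fx=2.8,fy=2.8,interpolation=cv2.INTER_CUBIC)
big=np.zeros((600,800,3),np.uint8); wc=cv2.resize(w[0:420,130:430],None,fx=1.428,fy=1.428,interpolation=cv2.INTER_CUBIC)
big[:wc.shape[0],:wc.shape[1]]=wc[:600]; x=wc.shape[1]+4
big[:a.shape[0],x:x+a.shape[1]]=a[:,:800-x]; big[290:290+b.shape[0],x:x+b.shape[1]]=b
cv2.imwrite('pics/m7.png',big);print(wc.shape,a.shape,b.shape); go(620.7,-58.3,120,.021)
c=cam('wrist',st)
for p in((620.7,-58.3,66),(621,-76.3,66),(620.7,-27.3,66)):print(proj(c,p))
```

```text
(600, 428, 3) (276, 322, 3) (252, 168, 3)
t 13.93 pos [586.6 -55.9 180.1] yaw 0.022 tilt [-0.0004  0.0003] F [-0.1  0.5 -0. ] w 85.5 | off [-0.1363 -0.0128  0.2404] spin 0.002
[273.71280603 255.43269104]
[252.66396269 255.34202535]
[309.90582577 256.13820983]
```

View pics/m7.png

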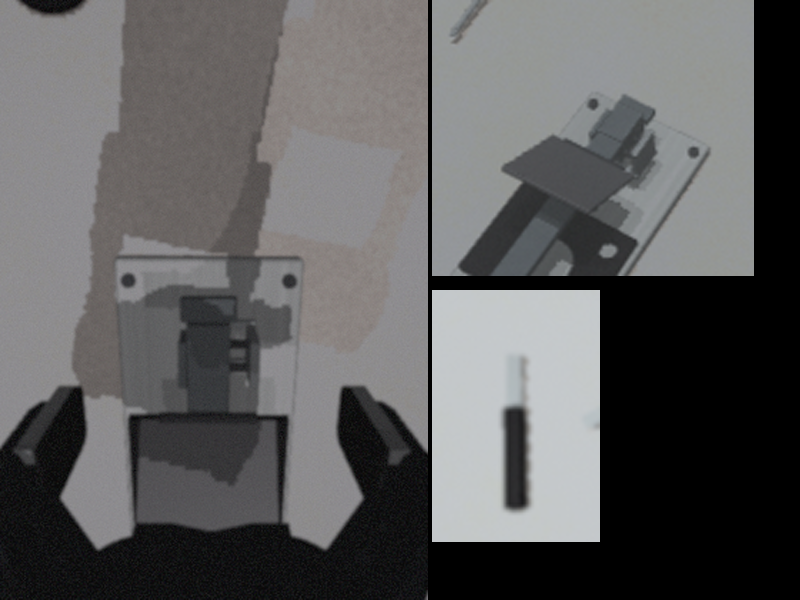

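The cover is folded back with its far edge at (505,170)-(600,210), matching about 2.55 rad. The tool lies alone on the table. In the wrist crop the tongue's centre is at column 208, the fixed fin at 180 and the latch fin at 257, with fin rows about 330-385.

Run:
```python
from h import *
v=np.load('st7.npy');c=cam('wrist',dict(tool_pos=v[:3],orientation=v[3:]))
for n,u,q,z in(('tongueL',187,357,66),('tongueR',228,357,66),('fix',180,357,66),('latch',257,357,66),('fin near',257,330,66),('fin far',257,383,66),('fixnear',182,331,66),('shelf front',208,297,58),('shelf L',180,310,58),('shelf R',237,310,58),('baseL',117,258,14),('baseR',302,258,14)):
    print(n,ray(c,(u/1.428+130,q/1.428),z)[:2].round(1))
```

```text
tongueL [615.9 -69.2]
tongueR [615.3 -44.8]
fix [616.  -73.4]
latch [615.  -27.6]
fin near [597.8 -28.5]
fin far [632.2 -26.6]
fixnear [599.4 -72.3]
shelf front [580.7 -57.5]
shelf L [589.1 -74. ]
shelf R [588.4 -40.1]
baseL [ 567.7 -119.4]
baseR [565.    5.5]
```

```bash
python3 -c "
from h import *
go(619,-57.5,90,.021);go(619,-57.5,57,.021)"
```

```text
t 13.93 pos [586.6 -55.9 180.1] yaw 0.022 tilt [-0.0004  0.0003] F [-0.1  0.5 -0. ] w 85.5 | off [-0.1297 -0.0095  0.3604] spin 0.002
t 13.93 pos [586.6 -55.9 180.1] yaw 0.022 tilt [-0.0004  0.0003] F [-0.1  0.5 -0. ] w 85.5 | off [-0.1297 -0.0096  0.4924] spin 0.002
```

Emit:
{"api": "play_rows", "payload": {
  "motion": [
    {"offset":[-0.1,-0.01,0.02],"spin":0},
    {"offset":[-0.13,-0.01,0.12],"spin":0},
    {"offset":[-0.13,-0.01,0.24],"spin":0},
    {"offset":[-0.13,-0.01,0.33],"spin":0},
    {"offset":[-0.13,-0.01,0.36],"spin":0},
    {"offset":[-0.13,-0.01,0.36],"spin":0},
    {"offset":[-0.13,-0.01,0.36],"spin":0},
    {"offset":[-0.13,-0.01,0.36],"spin":0}
  ]
}}

```text
time_s: 14.6
tool_pos: [620.8, -59.4, 92.1]
orientation: [-0.01, 1.0, -0.0, 0.002]
wrist_force: [-0.7, -0.1, 0.5]
grip_width: 85.6
grasp_force: 0.0
```

```bash
python3 -c "
from h import *
go(619,-57.5,57,.021)"
```

```text
t 14.6 pos [620.8 -59.4  92.1] yaw 0.02 tilt [ 0.0033 -0.0005] F [-0.7 -0.1  0.5] w 85.6 | off [0.0074 0.0078 0.1405] spin -0.002
```

Emit:
{"api": "play_rows", "payload": {
  "motion": [
    {"offset":[0.004,0.006,0.05],"spin":0},
    {"offset":[0.004,0.006,0.1],"spin":0},
    {"offset":[0.004,0.006,0.138],"spin":0},
    {"offset":[0.004,0.006,0.138],"spin":0},
    {"offset":[0.004,0.006,0.138],"spin":0},
    {"offset":[0.004,0.006,0.138],"spin":0},
    {"offset":[0.004,0.006,0.138],"spin":0},
    {"offset":[0.004,0.006,0.138],"spin":0}
  ]
}}

```text
time_s: 15.27
tool_pos: [618.8, -58.1, 56.3]
orientation: [-0.01, 1.0, -0.0, 0.001]
wrist_force: [0.7, -0.0, 0.0]
grip_width: 85.1
grasp_force: 0.0
```

```bash
python3 -c "
from h import *
go(619,-57.5,57,.021)"
```

```text
t 15.27 pos [618.8 -58.1  56.3] yaw 0.02 tilt [ 0.0011 -0.0002] F [ 0.7 -0.   0. ] w 85.1 | off [-0.0008  0.0025 -0.0027] spin -0.003
```

Emit:
{"api": "play_rows", "payload": {
  "motion": [
    {"offset":[0,0,0],"spin":0},
    {"offset":[0,0,0],"spin":0},
    {"offset":[0,0,0],"spin":0},
    {"offset":[0,0,0],"spin":0},
    {"offset":[0,0,0],"spin":0},
    {"offset":[0,0,0],"spin":0}
  ],
  "hand": 0
}}

```text
time_s: 15.77
tool_pos: [618.6, -56.1, 56.5]
orientation: [-0.009, 1.0, 0.001, 0.0]
wrist_force: [-0.3, 6.3, 3.8]
grip_width: 42.6
grasp_force: 3.2
```

Emit:
{"api": "play_rows", "payload": {
  "motion": [
    {"offset":[0,0,0],"spin":0},
    {"offset":[0,0,0],"spin":0},
    {"offset":[0,0,0],"spin":0},
    {"offset":[0,0,0],"spin":0},
    {"offset":[0,0,0],"spin":0},
    {"offset":[0,0,0],"spin":0},
    {"offset":[0,0,0],"spin":0}
  ],
  "hand": 1
}}

```text
time_s: 16.35
tool_pos: [618.6, -57.2, 57.1]
orientation: [-0.01, 1.0, 0.001, 0.0]
wrist_force: [-2.4, 3.4, 6.4]
grip_width: 34.7
grasp_force: 61.9
```

Run:
```python
from h import *
s=r.read_state();go(619,-57.5,57,.021);print(s['torque'])
# arc: nose rel pivot (-200,-4); grasp point rel nose (x,z)
g=np.array([-201.,0.])+[0,s['tool_pos'][2]-58]
for a in np.linspace(0,.36,13):
    p=np.array([g[0]*np.cos(a)+g[1]*np.sin(a),-g[0]*np.sin(a)+g[1]*np.cos(a)])-g
    print(round(a,2),[round(-p[0]/250,4),0,round(-p[1]/250,4)])
```

```text
t 16.35 pos [618.6 -57.2  57.1] yaw 0.02 tilt [0.0005 0.0012] F [-2.4  3.4  6.4] w 34.7 | off [-0.0014 -0.0011  0.0005] spin -0.003
[0.65944199 0.33062974 0.0722997 ]
0.0 [np.float64(-0.0), 0, np.float64(-0.0)]
0.03 [np.float64(-0.0003), 0, np.float64(-0.0241)]
0.06 [np.float64(-0.0012), 0, np.float64(-0.0482)]
0.09 [np.float64(-0.0029), 0, np.float64(-0.0723)]
0.12 [np.float64(-0.0054), 0, np.float64(-0.0963)]
0.15 [np.float64(-0.0085), 0, np.float64(-0.1202)]
0.18 [np.float64(-0.0124), 0, np.float64(-0.144)]
0.21 [np.float64(-0.0169), 0, np.float64(-0.1677)]
0.24 [np.float64(-0.0222), 0, np.float64(-0.1912)]
0.27 [np.float64(-0.0282), 0, np.float64(-0.2146)]
0.3 [np.float64(-0.0349), 0, np.float64(-0.2378)]
0.33 [np.float64(-0.0422), 0, np.float64(-0.2607)]
0.36 [np.float64(-0.0503), 0, np.float64(-0.2835)]
```

Both fins are pinched with the latch fully pulled, so I'll start the lift gently and check the force.

Emit:
{"api": "play_rows", "payload": {
  "motion": [
    {"offset":[0,0,-0.012],"spin":0},
    {"offset":[0,0,-0.024],"spin":0},
    {"offset":[-0.001,0,-0.036],"spin":0},
    {"offset":[-0.0012,0,-0.048],"spin":0},
    {"offset":[-0.0012,0,-0.048],"spin":0}
  ]
}}

```text
time_s: 16.77
tool_pos: [618.6, -57.2, 67.2]
orientation: [-0.01, 1.0, 0.001, 0.0]
wrist_force: [4.3, 2.3, -5.7]
grip_width: 34.6
grasp_force: 60.4
```

```bash
python3 -c "
from h import *
go(619,-57.5,57,.021);print(r.read_state()['torque'])"
```

```text
t 16.77 pos [618.6 -57.2  67.2] yaw 0.02 tilt [0.0001 0.001 ] F [ 4.3  2.3 -5.7] w 34.6 | off [-0.0014 -0.0011  0.0406] spin -0.003
[ 0.61554547 -0.16471871  0.06660603]
```

Emit:
{"api": "play_rows", "payload": {
  "motion": [
    {"offset":[-0.0008,0,-0.012],"spin":0},
    {"offset":[-0.0017,0,-0.024],"spin":0},
    {"offset":[-0.003,0,-0.036],"spin":0},
    {"offset":[-0.0042,0,-0.048],"spin":0},
    {"offset":[-0.0073,0,-0.072],"spin":0},
    {"offset":[-0.0112,0,-0.096],"spin":0},
    {"offset":[-0.0157,0,-0.12],"spin":0},
    {"offset":[-0.021,0,-0.143],"spin":0},
    {"offset":[-0.027,0,-0.167],"spin":0},
    {"offset":[-0.0337,0,-0.19],"spin":0},
    {"offset":[-0.041,0,-0.213],"spin":0},
    {"offset":[-0.0475,0,-0.231],"spin":0},
    {"offset":[-0.0475,0,-0.231],"spin":0},
    {"offset":[-0.0475,0,-0.231],"spin":0},
    {"offset":[-0.0475,0,-0.231],"spin":0},
    {"offset":[-0.0475,0,-0.231],"spin":0}
  ]
}}

```text
time_s: 18.1
tool_pos: [629.3, -57.1, 125.4]
orientation: [-0.01, 1.0, 0.001, -0.001]
wrist_force: [-0.8, 5.3, -4.8]
grip_width: 34.6
grasp_force: 60.6
```

Run:
```python
from h import *
go(619,-57.5,127,.021);print(r.read_state()['torque'])
s=capture('scene');cv2.imwrite('pics/s8.png',s)
# cover visible: mid-grey region in scene, compare to s6
a=cv2.imread('pics/s6.png')
c=cam('scene');e=np.array([np.cos(.021),np.sin(.021),0]);l=np.array([-e[1],e[0],0]);z=np.array([0,0,1.])
piv=np.array([620.5,-57.5,58])+200*e
a=.35; rot=lambda p:piv+(p[0]*np.cos(a)+p[1]*np.sin(a))*e+(-p[0]*np.sin(a)+p[1]*np.cos(a))*z
th=2.55;P=[]
for d in(5,70):
    for k in((-40,40) if d==5 else (40,-40)): P.append(proj(c,rot((-166-d*np.cos(th),11+d*np.sin(th)))+k*l))
P=np.array(P);print(P.round())
m=np.zeros(s.shape[:2],np.uint8);cv2.fillPoly(m,[P.astype(np.int32)],1)
g=s.max(2)[m>0];print('in quad',np.percentile(g,[10,50,90]))
for q,rc in blobs((abs(s.max(2).astype(int)-np.median(g))<14),150):
    if abs(np.array(rc[0])-P.mean(0)).max()<40: print(rc, cv2.boxPoints(rc).round())
```

```text
t 18.1 pos [629.3 -57.1 125.4] yaw 0.02 tilt [-0.0027  0.0012] F [-0.8  5.3 -4.8] w 34.6 | off [ 0.0411 -0.0009 -0.0064] spin -0.003
[0.79226895 0.49494775 0.0273967 ]
[[194. 210.]
 [230. 228.]
 [210. 250.]
 [172. 231.]]
in quad [67. 74. 92.]
((198.53298950195312, 244.19195556640625), (55.521263122558594, 116.31757354736328), 33.4078254699707) [[143. 277.]
 [207. 180.]
 [254. 211.]
 [190. 308.]]
```

Emit:
{"api": "play_rows", "payload": {
  "motion": [
    {"offset":[-0.001,0,-0.005],"spin":0},
    {"offset":[-0.001,0,-0.005],"spin":0},
    {"offset":[-0.001,0,-0.005],"spin":0},
    {"offset":[-0.001,0,-0.005],"spin":0},
    {"offset":[-0.001,0,-0.005],"spin":0},
    {"offset":[-0.001,0,-0.005],"spin":0}
  ]
}}

```text
time_s: 18.65
tool_pos: [629.5, -57.1, 126.2]
orientation: [-0.01, 1.0, 0.001, -0.001]
wrist_force: [1.0, 4.8, -6.6]
grip_width: 34.5
grasp_force: 60.4
```

```bash
python3 -c "
from h import *
s=r.read_state();print(s['tool_pos'],s['wrist_force'],s['grasp_force'],s['grip_width'])
print(r.sign_off())"
```

```text
[629.54448399 -57.10885187 126.22910185] [ 0.97448483  4.81934336 -6.60936615] 60.4330837726593 34.50180702228769
the job is handed in; nothing more can be done
None
```

The job is handed in at 18.7 s: I levered the cover open with the tool and folded it back to about 2.55 rad, laid the tool back on the table clear of the jig, and freed the latch. The gripper is holding the nose about 69 mm up.

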